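Tip a filter disc out of its pocket and stand it up to dry

ROBOT

A 6-joint arm with a two-finger parallel gripper is mounted at the origin on a cart in front of the work surface, level with it; the furniture and walls round the work are solid. World frame = base frame: x ahead of the robot, y to its left, z up, the work surface at z = 0. Lengths are in m, angles in rad, forces in N, time in s.
With the tool pointing down it reaches from about 0.25 to 0.775 m from the base axis. Payload 4 kg.
Tool frame: the origin (TCP) lies at the centre of the arm's flange, where the gripper is bolted on; the fingertips stand 199 mm ahead of it and the grasp point (between the pads) lies 180 mm ahead of it (robot.tcp_to_tips is the z of the fingertips in the tool frame, in m); z points along the fingers, y is the line along which they close (so a half turn about z gives the same grasp; the last joint's range is limited). The gripper opens to 94 mm and grips with 3 to 60 N. Pads are 16 mm wide; open, the fingers measure 119 mm over their backs; the gripper's body (75 mm by 177 mm) begins 78 mm behind the grasp point.
Start: joints at [-1.239, 0.087, 1.371, -0, 1.684, -0.103], TCP at [0.232, -0.499, 0.405] pointing down, gripper open.
Joint ranges: [-3.1, 3.1], [-0.76, 2.03], [0.27, 2.55], [-1.08, 4.22], [0.17, 2.65], [-2.57, 2.57]. Speed limits (rad/s): [2.79, 2.79, 3.14, 3.14, 3.14, 3.14].

INTERFACE

Orientations are given as [roll, pitch, yaw] about the fixed x, y, z axes, in that order (R = Rz(yaw) Ry(pitch) Rx(roll)).
In Python, from bench import robot gives the robot as it stands.
- The arm moves only by the tool play_rows, never from a script. Its arguments are lists of equal length, an entry for each row: "translation": the shift along the tool's x, y, z scaled (see below), a list of three; "twist": the turn, a rotation vector about the tool's x, y, z scaled (see below), a list of three; "gripper": the opening, from -1 (shut) to 1 (fully open). A call has 1 to 8 rows; each row shifts and turns the commanded pose from where the row before left it, along the tool's axes as they then stand; what a row does not reach is not made up. The controller multiplies each number of a shift by 0.04 m and each number of a turn by 0.1 rad. A row lasts 1/10 s, in which the tool goes at most 50 mm and 8.59 degrees, less where a joint would pass 70% of its speed; a pose out of reach is approached as far as the arm can. A call with a number of a shift or a turn outside -1 to 1 is refused whole. A call with a gripper value outside its range is refused whole. The fingers move at their own pace and stop on an object; the grip force is fixed at half the most. Time passes only in rows, so rows that do not move let the fingers close. It gives the time, the measured TCP pose, the force, the opening and the grip force at its end, in the units of the state.
- robot.get_obs(): the state, without advancing time (a new reading comes with each control period).
- robot.snapshot(name): name is "scene" or "top"; returns the picture (420x560x3 uint8, red, green, blue); there is no depth.
- robot.camera_model(name): a dict with "camera_matrix" (3x3 intrinsics, pixels), "k1" (the pictures are not rectified: a ray, as slopes to the right and down, at radius r is drawn at 1 + k1 r^2 times it, then the intrinsics apply), "rvec" (rotation vector, rad) and "tvec" (3), from world to camera coordinates, as OpenCV has them. Camera axes: x right, y down, z forward; pixel columns grow to the right and rows downward; lengths in m; the calibration is good to about 2 mm. A picture is of the moment at which its call begins. camera_model takes no time and is no camera call.
- robot.close_job(): hands the job in; it is judged then, once.
Trained networks look in the newest picture that a camera, given by its name, has taken for a name from the list of things; names that differ only in an ending like _2 or _b are one class to them, and where a whole thing is asked for, a point or a joint stands for the part that bears it (a point fixed in the world has none). Each returns a list of dicts, best first, with "score" (0 to 1); they miss things now and then, are a little off and sometimes report something else, mostly with a low value. They report only what shows in the picture. A call takes as long as a camera call.
- robot.recognise(name, camera): "centre" ([x, y, z] in m, in world coordinates, good to about 4 mm: the middle of the surface that is visible of it).
- robot.spot_point(name, camera): "centre" ([x, y, z] in m, in world coordinates, good to about 4 mm: a listed point, or the origin of a listed thing).
The state is a dict: "time": time; "joint_positions": joint angles; "qvel": joint speeds; "joint_torque": joint torques, N m; "tool_pos": TCP position; "ee_rot": TCP orientation; "wrist_force": force on the tool from outside, world axes, zero at the start; "wrist_torque": the same for the moment, N m; "width": finger opening in m; "finger_force": force on a finger pad.
Only numpy, scipy, OpenCV 4.12 (cv2) and the standard library are available. Lean on these libraries where they do the work, as an engineer would, in place of code of your own. Each camera call takes 0.05 s, during which the arm holds its last target. There are 200 camera calls.

TASK

Two flat filter discs lie flush in their grey holders, one white and one bronze. Press down the edge of the white disc that hangs over the well of its holder, so that it tips into the well and its other edge stays raised; then grip it by the raised edge and stand it upright in the blue-based drying stand, letting go once it stands there. Leave the bronze disc where it lies.

Things in the scene. Friction and masses are not known exactly. Their poses are not given: they have to be found in the camera images.
- white_disc: white filter disc, 80 mm across, 6 mm thick, 80 g, loose; origin mid underside, z its axis. Starts flat in holder_white, centre at holder x = 7 mm, top flush with the rim. Pressed 10-25 mm below the rim at holder x = -18, it slides into the well and stays 50-86 deg steep, raised edge 22-38 mm above the rim at x = 0 to 20. Fingers closing along x about x = -4 turn it upright.
- bronze_disc: bronze-coloured filter disc of the same size, in the other, identical holder; leave it alone. Origin mid underside.
- holder_white: grey holder of the white disc, fixed, 46 mm high. Origin on the bench under the tipping edge; x points roughly away from the robot. Block x -43 to 57, y +-49.5 mm. Pocket x -35 to 48, y +-41.5: for x > 0 a land at z = 40 mm carries the disc; for x < 0 a well with upright walls, floor z = 4 mm, over which the disc's near edge hangs.
- stand: drying stand, fixed: blue base plate 70 (x) by 124 (y) mm with one slot between steel wire rails. Origin on the bench under the slot's middle. Slot along y, inside 24 mm wide (x +-12), 100 mm long (y +-50); floor at z = 8 mm, wire tops at z = 53 mm. The disc stands in it on edge, in the y-z plane, and may lean on the wires.

How it is judged:
By the outcome, as a careful person would: the job done as asked, in the order asked, and still so for the second after the job is handed in, with the robot touching nothing.
It also fails if it takes over 61 s, if anything falls off the work surface, if the arm or the gripper's body presses on something with over 40 N, if the wrist force passes 120 N, or if a joint passes its speed limit or range.

## Working session

There is one attempt and no reset: what is moved stays moved. The work goes in short steps, Python scripts to look and compute and a tool call to move; the robot and the scene stay as the last step left them, time stands still between calls to the robot, and variables do not carry over. Pictures are saved under pics/ and viewed, at most 10 in all, crops included, and the job is handed in when it is done.

Besides the shell and the picture viewer there is one more tool, called after "Call:" as name(argument=value, ...) on one line, values as JSON. play_rows: Moves the arm, as the interface text tells. Its arguments: {"type":"object","properties":{"translation":{"type":"array","items":{"type":"array","items":{"type":"number","minimum":-1,"maximum":1}}},"twist":{"type":"array","items":{"type":"array","items":{"type":"number","minimum":-1,"maximum":1}}},"gripper":{"type":"array","items":{"type":"number"}}},"required":["translation","twist","gripper"]}

```bash
mkdir -p pics; ls
python3 - <<'E'
from bench import robot
import cv2,numpy as np
o=robot.get_obs();print({k:np.round(v,3) for k,v in o.items()})
for c in("top","scene"):
    im=robot.snapshot(c);cv2.imwrite(f"pics/{c}0.png",im[:,:,::-1])
    m=robot.camera_model(c);print(c,m)
    for n in("white_disc","holder_white","stand","bronze_disc"):
        for f in("recognise","spot_point"):
            print(c,n,f,[(np.round(d["centre"],3),round(d["score"],2)) for d in getattr(robot,f)(n,c)][:3])
E
```

```text
pics
{'time': np.float64(0.0), 'joint_positions': array([-1.239,  0.088,  1.372, -0.   ,  1.684, -0.103]), 'qvel': array([ 0.   , -0.002,  0.003, -0.   ,  0.   , -0.002]), 'joint_torque': array([-2.0000e-03, -3.4018e+01, -3.0243e+01,  7.2000e-02,  3.3000e-02,
       -0.0000e+00]), 'tool_pos': array([ 0.232, -0.499,  0.404]), 'ee_rot': array([-3.139, -0.   ,  0.435]), 'wrist_force': array([-0.712, -0.081,  0.476]), 'wrist_torque': array([ 0.045, -0.059, -0.001]), 'finger_force': np.float64(0.0), 'width': np.float64(0.094)}
top {'camera_matrix': array([[445.63800982,   0.        , 281.77322931],
       [  0.        , 445.63800982, 208.94495239],
       [  0.        ,   0.        ,   1.        ]]), 'k1': -0.10158178039023051, 'rvec': array([ 2.17203522, -2.10524826,  0.16625221]), 'tvec': array([-0.02519009,  0.54931253,  1.00741103])}
top white_disc recognise [(array([0.535, 0.014, 0.044]), 0.94)]
top white_disc spot_point [(array([0.532, 0.014, 0.038]), 0.85)]
top holder_white recognise [(array([0.527, 0.01 , 0.048]), 0.96)]
top holder_white spot_point [(array([0.529, 0.01 , 0.002]), 
[... 449 characters left out ...]
0.06495963167992978, 'rvec': array([ 1.05373784, -2.42017006,  1.03623589]), 'tvec': array([0.35962915, 0.32948895, 0.61620064])}
scene white_disc recognise [(array([0.532, 0.014, 0.043]), 0.86)]
scene white_disc spot_point [(array([0.535, 0.011, 0.042]), 0.73)]
scene holder_white recognise [(array([0.513, 0.041, 0.04 ]), 0.84)]
scene holder_white spot_point [(array([0.526, 0.015, 0.004]), 0.93)]
scene stand recognise [(array([ 0.508, -0.199,  0.012]), 0.8), (array([0.524, 0.195, 0.045]), 0.72)]
scene stand spot_point [(array([ 0.522, -0.206,  0.004]), 0.79)]
scene bronze_disc recognise [(array([0.523, 0.197, 0.046]), 0.81)]
scene bronze_disc spot_point [(array([0.528, 0.194, 0.042]), 0.68)]
```

View pics/top0.png

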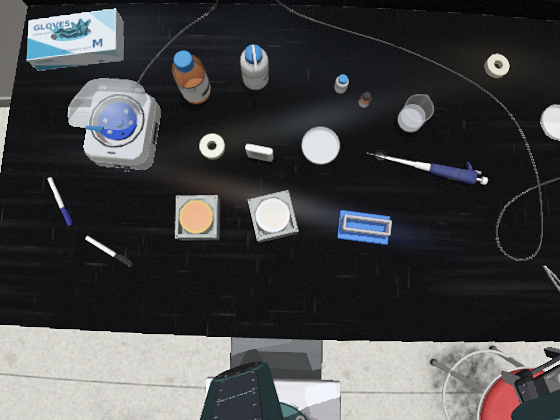

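View pics/scene0.png

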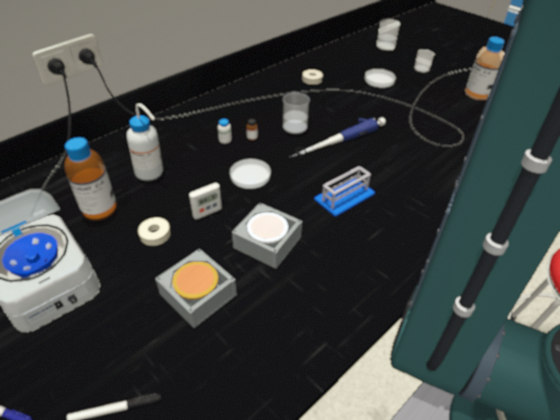

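The top view shows the white holder centred near (273,216), turned about 12°. The blue stand is near (365,227), and the bronze holder is on the left near (197,217). I'll fit the outlines to get precise poses.

```bash
cat > h.py <<'E'
from bench import robot
import cv2,numpy as np
from scipy.optimize import minimize
def proj(P,c):
    m=robot.camera_model(c);K=m["camera_matrix"]
    P=np.asarray(P,float).reshape(-1,3)@cv2.Rodrigues(m["rvec"])[0].T+m["tvec"]
    s=P[:,:2]/P[:,2:];s=s*(1+m["k1"]*(s**2).sum(1,keepdims=True))
    return s*K[0,0]+K[:2,2]
def box(p,xr,yr,zr):
    a=np.array([[x,y,z] for x in xr for y in yr for z in zr],float);c,s=np.cos(p[2]),np.sin(p[2])
    return np.c_[p[0]+c*a[:,0]-s*a[:,1],p[1]+s*a[:,0]+c*a[:,1],a[:,2]]
def fit(mask,c,p0,dims):
    S=8;M=cv2.resize(mask.astype(np.float32),None,fx=4,fy=4,interpolation=cv2.INTER_LINEAR)>.5
    def cost(v):
        p=p0+v*[.001,.001,.01]
        h=cv2.convexHull(np.float32((proj(box(p,*dims),c)+.5)*4-.5))
        im=np.zeros(M.shape,np.uint8);cv2.fillConvexPoly(im,np.int32(np.round(h*16)),1,shift=4)
        return 1-(M&(im>0)).sum()/(M|(im>0)).sum()
    best=None
    for y in(-25,-12,0,12,25):
        r=minimize(cost,[0,0,y],method="Nelder-Mead",options=dict(initial_simplex=[[0,0,y],[5,0,y],[0,5,y],[0,0,y+8]],xatol=.02,fatol=1e-5))
        if best is None or r.fun<best.fun:best=r
    return p0+best.x*[.001,.001,.01],best.fun
E
python3 - <<'E'
from h import *
for c in("top","scene"):
    im=cv2.imread(f"pics/{c}0.png");hsv=cv2.cvtColor(im,cv2.COLOR_BGR2HSV)
    for n,p0,dims in(("hold",[.529,.011,0],((-.043,.057),(-.0495,.0495),(0,.046))),("stand",[.52,-.207,0],((-.035,.035),(-.062,.062),(0,.008)))):
        q=proj([[p0[0],p0[1],.02]],c)[0].astype(int)
        R=40 if c=="top" else 42
        roi=np.zeros(im.shape[:2],bool);roi[q[1]-R:q[1]+R,q[0]-R:q[0]+R]=1
        mk=(hsv[...,2]>62)&(hsv[...,1]<90) if n=="hold" else (hsv[...,1]>130)&(hsv[...,2]>60)&(hsv[...,0]>95)&(hsv[...,0]<125)
        mk=(mk&roi).astype(np.uint8)
        k,l,st,ce=cv2.connectedComponentsWithStats(mk);i=1+np.argmax(st[1:,4]);mk=(l==i).astype(np.uint8)
        h=cv2.convexHull(cv2.findContours(mk,0,2)[0][0]) 
        f=np.zeros_like(mk);cv2.fillPoly(f,[h],1)
        p,e=fit(f,c,np.array(p0),dims);print(c,n,np.round(p,4),"yaw deg",np.degrees(p[2]).round(1),"1-iou",round(e,3),mk.sum(),f.sum())
        hh=cv2.convexHull(np.float32(proj(box(p,*dims),c)));cv2.polylines(im,[np.int32(hh*16)],True,(0,0,255),1,shift=4)
    q=proj([[.52,-.09,.02]],c)[0].astype(int)
    cv2.imwrite(f"pics/fit_{c}.png",cv2.resize(im[q[1]-70:q[1]+70,q[0]-95:q[0]+95],None,fx=4,fy=4))
im=np.hstack([cv2.resize(cv2.imread(f"pics/fit_{c}.png"),(400,295)) for c in("top","scene")]);cv2.imwrite("pics/fit.png",im)
E
```

```text
top hold [0.5298 0.0123 0.249 ] yaw deg 14.3 1-iou 0.362 2312 2941
top stand [ 0.518  -0.2086 -0.1067] yaw deg -6.1 1-iou 0.05 679 1572
scene hold [0.531  0.0107 0.2339] yaw deg 13.4 1-iou 0.056 3011 3069
scene stand [ 0.5179 -0.2079 -0.1104] yaw deg -6.3 1-iou 0.198 777 1111
```

View pics/fit.png

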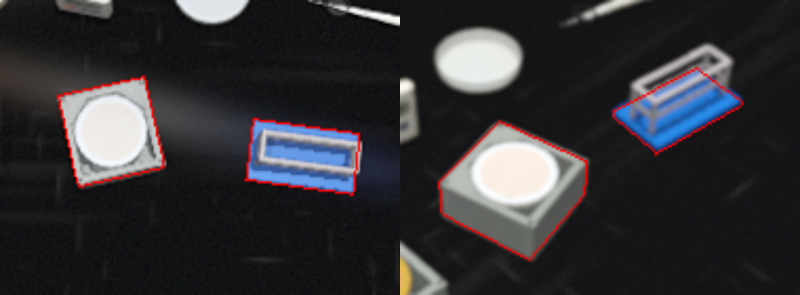

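Both fits agree with the pictures. The holder is at (0.530, 0.0115) with yaw 0.24, and the stand is at (0.518, -0.208) with yaw -0.108. I'll approach with the fingers shut for the press.

Create go.py:
```python
import sys,numpy as np
from bench import robot
from scipy.spatial.transform import Rotation as R
# go.py x y z yaw : remaining move in tool units after the turn (0.04 m, 0.1 rad)
x,y,z,yaw=map(float,sys.argv[1:5]);o=robot.get_obs()
T=R.from_euler("xyz",[np.pi,0,yaw]);C=R.from_euler("xyz",o["ee_rot"])
d=np.array([x,y,z])-o["tool_pos"]
print("t",o["time"],"pos",o["tool_pos"].round(4),"rot",o["ee_rot"].round(3),"w",o["width"].round(4),"F",o["wrist_force"].round(1))
print("turn units",((C.inv()*T).as_rotvec()/.1).round(2),"shift in turned frame",(T.inv().apply(d)/.04).round(2),"in present frame",(C.inv().apply(d)/.04).round(2))
```

```text
(no output)
```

Call:
play_rows(translation=[[0,0,0],[0,0,0],[0.7,-0.76,0],[0.7,-0.76,0],[0.7,-0.76,0],[0.7,-0.76,0],[0.7,-0.76,0],[0.7,-0.76,0]], twist=[[0,0,1],[0,0,0.95],[0,0,0],[0,0,0],[0,0,0],[0,0,0],[0,0,0],[0,0,0]], gripper=[-1,-1,-1,-1,-1,-1,-1,-1])

```text
time: 1.7
tool_pos: [0.352, -0.2802, 0.4049]
ee_rot: [3.141, -0.0, 0.239]
wrist_force: [-0.9, -0.0, -0.6]
width: 0.0333
finger_force: 0.0
```

Call:
play_rows(translation=[[0.7,-0.76,0],[0.7,-0.76,0],[0.7,-0.76,0],[0.7,-0.76,0.2],[0.7,-0.76,0.5],[0.7,-0.76,0.8],[0.7,-0.76,0.8],[0.5,-0.5,0.5]], twist=[[0,0,0],[0,0,0],[0,0,0],[0,0,0],[0,0,0],[0,0,0],[0,0,0],[0,0,0]], gripper=[-1,-1,-1,-1,-1,-1,-1,-1])

```text
time: 2.5
tool_pos: [0.5044, -0.0052, 0.2932]
ee_rot: [-3.14, 0.002, 0.242]
wrist_force: [-0.7, -0.4, -0.3]
width: 0.0004
finger_force: 0.0
```

```bash
python3 go.py 0.5125 0.0072 0.248 0.24
```

```text
Traceback (most recent call last):
  File "go.py", line 8, in <module>
    print("t",o["time"],"pos",o["tool_pos"].round(4),"rot",o["ee_rot"].round(3),"w",o["width"].round(4),"F",o["wrist_force"].round(1))
                                                                                    ^^^^^^^^^^^^^^^^
AttributeError: 'float' object has no attribute 'round'
```

Call:
play_rows(translation=[[0,0,0],[0,0,0]], twist=[[0,0,0],[0,0,0]], gripper=[-1,-1])

```text
time: 2.7
tool_pos: [0.5043, -0.0073, 0.2952]
ee_rot: [3.141, 0.001, 0.241]
wrist_force: [-0.9, 0.3, -0.1]
width: 0.0007
finger_force: 0.0
```

```bash
sed -i 's/o\["width"\].round(4)/round(float(o["width"]),4)/' go.py; python3 go.py 0.5125 0.0072 0.248 0.24
```

```text
t 2.7 pos [ 0.5043 -0.0073  0.2952] rot [3.141e+00 1.000e-03 2.410e-01] w 0.0007 F [-0.9  0.3 -0.1]
turn units [0.   0.01 0.01] shift in turned frame [ 0.28 -0.3   1.18] in present frame [ 0.29 -0.3   1.18]
```

Call:
play_rows(translation=[[0.29,-0.3,0],[0,0,0.6],[0,0,0.53],[0,0,0.1],[0,0,0.1],[0,0,0.1],[0,0,0.1],[0,0,0]], twist=[[0,0,0],[0,0,0],[0,0,0],[0,0,0],[0,0,0],[0,0,0],[0,0,0],[0,0,0]], gripper=[-1,-1,-1,-1,-1,-1,-1,-1])

```text
time: 3.5
tool_pos: [0.5129, 0.0068, 0.2345]
ee_rot: [3.141, -0.001, 0.239]
wrist_force: [0.1, 0.1, -0.4]
width: 0.0001
finger_force: 0.0
```

Call:
play_rows(translation=[[0,0,0.1],[0,0,0.1],[0,0,0]], twist=[[0,0,0],[0,0,0],[0,0,0]], gripper=[-1,-1,-1])

```text
time: 3.8
tool_pos: [0.5125, 0.0069, 0.2258]
ee_rot: [3.141, 0.001, 0.24]
wrist_force: [-1.6, -0.8, 1.4]
width: 0.0007
finger_force: 1.3
```

Run:
```python
from h import *
c="scene";im=robot.snapshot(c)[:,:,::-1]
print(robot.get_obs()["wrist_force"],robot.get_obs()["tool_pos"])
q=proj([[.53,.011,.03]],c)[0].astype(int)
cv2.imwrite("pics/press.png",cv2.resize(im[q[1]-60:q[1]+50,q[0]-70:q[0]+70],None,fx=4,fy=4))
```

```text
[-2.17305259 -1.12471917  0.43125062] [0.51249514 0.00691341 0.22578876]
```

View pics/press.png

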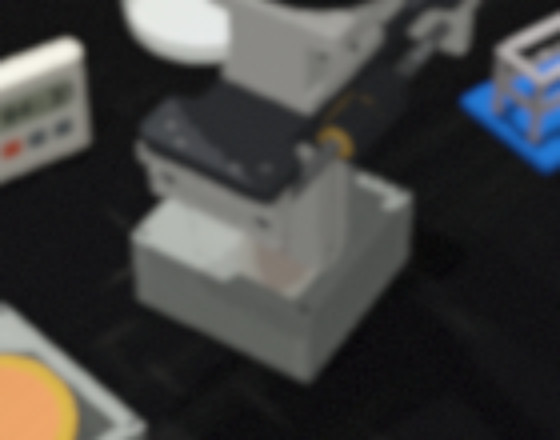

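The press worked: the near edge has gone down into the well, with little force. I'll lift straight up, then turn to the grasp yaw and look.

Call:
play_rows(translation=[[0,0,-0.4],[0,0,-0.8],[0,0,-0.9],[0,0,-0.9],[0,0,0],[0,0,0],[0,0,0],[0,0,0]], twist=[[0,0,0],[0,0,0],[0,0,-0.7],[0,0,-1],[0,0,-1],[0,0,-1],[0,0,-1],[0,0,-1]], gripper=[-1,-1,-1,-1,-1,-1,-1,1])

```text
time: 4.65
tool_pos: [0.5131, 0.0072, 0.3463]
ee_rot: [3.141, -0.002, 0.814]
wrist_force: [-0.5, 0.6, -0.1]
width: 0.0051
finger_force: 0.0
```

Call:
play_rows(translation=[[0,0,0],[0,0,0],[0,0,0],[0,0,0],[0,0,0],[0,0,0],[0,0,0],[0,0,0]], twist=[[0,0,-1],[0,0,-1],[0,0,-1],[0,0,-1],[0,0,-1],[0,0,-1],[0,0,-1],[0,0,-1]], gripper=[1,1,1,1,1,1,1,1])

```text
time: 5.45
tool_pos: [0.5131, 0.0072, 0.3461]
ee_rot: [3.14, -0.0, 1.614]
wrist_force: [-0.3, 0.2, -0.4]
width: 0.069
finger_force: 0.0
```

Call:
play_rows(translation=[[0,0,0],[0,0,0]], twist=[[0,0,-1],[0,0,-1]], gripper=[1,1])

```text
time: 5.65
tool_pos: [0.5131, 0.0072, 0.3461]
ee_rot: [3.14, -0.0, 1.814]
wrist_force: [1.3, 0.5, 0.3]
width: 0.0851
finger_force: 0.0
```

```bash
python3 - <<'E'
from h import *
c="scene";im=robot.snapshot(c)[:,:,::-1].copy()
for f in("recognise","spot_point"): print([(np.round(d["centre"],3),round(d["score"],2)) for d in getattr(robot,f)("white_disc",c)][:2])
q=proj([[.53,.011,.05]],c)[0].astype(int)
cv2.imwrite("pics/tip.png",cv2.resize(im[q[1]-70:q[1]+50,q[0]-75:q[0]+75],None,fx=4,fy=4))
E
python3 go.py 0.526 0.0105 0.30 1.811
```

```text
[(array([0.526, 0.009, 0.049]), 0.97)]
[(array([0.527, 0.011, 0.043]), 0.73)]
t 5.8 pos [0.513  0.0071 0.3462] rot [ 3.141 -0.     1.808] w 0.0936 F [0.4 0.3 1.4]
turn units [ 0.01 -0.   -0.03] shift in turned frame [0.01 0.34 1.15] in present frame [0.01 0.33 1.15]
```

View pics/tip.png

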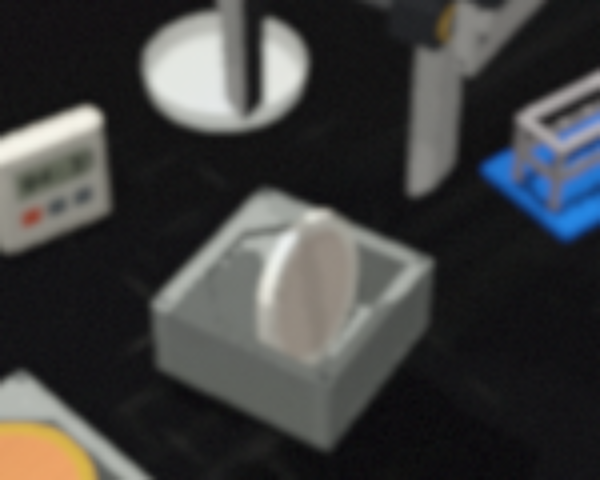

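The disc now stands steeply in the well with its edge raised, at about (315,285) in the crop. I'll lower with the fingers open and close at holder x = -4.

Call:
play_rows(translation=[[0,0.33,0.4],[0,0,0.6],[0,0,0.6],[0,0,0.5],[0,0,0.23],[0,0,0],[0,0,0]], twist=[[0,0,0],[0,0,0],[0,0,0],[0,0,0],[0,0,0],[0,0,0],[0,0,0]], gripper=[1,1,1,1,1,1,1])

```text
time: 6.5
tool_pos: [0.526, 0.0101, 0.2539]
ee_rot: [3.14, 0.0, 1.809]
wrist_force: [-0.0, -0.2, -0.5]
width: 0.0935
finger_force: 0.0
```

Call:
play_rows(translation=[[0,0,0],[0,0,0],[0,0,0],[0,0,0],[0,0,0],[0,0,0],[0,0,0],[0,0,0]], twist=[[0,0,0],[0,0,0],[0,0,0],[0,0,0],[0,0,0],[0,0,0],[0,0,0],[0,0,0]], gripper=[-1,-1,-1,-1,-1,-1,-1,-1])

```text
time: 7.3
tool_pos: [0.5256, 0.0101, 0.253]
ee_rot: [-3.141, 0.0, 1.81]
wrist_force: [-0.4, -0.5, -0.1]
width: 0.0335
finger_force: 0.0
```

Call:
play_rows(translation=[[0,0,0],[0,0,0],[0,0,0],[0,0,0],[0,0,0],[0,0,0]], twist=[[0,0,0],[0,0,0],[0,0,0],[0,0,0],[0,0,0],[0,0,0]], gripper=[-1,-1,-1,-1,-1,-1])

```text
time: 7.9
tool_pos: [0.5255, 0.0101, 0.253]
ee_rot: [-3.141, 0.0, 1.81]
wrist_force: [-0.5, -0.3, 1.2]
width: 0.0056
finger_force: 30.0
```

Call:
play_rows(translation=[[0,0,-0.2],[0,0,-0.4],[0,0,-0.6],[0,0,-0.7],[0,0,-0.6],[0,0,0],[0,0,0]], twist=[[0,0,0],[0,0,0],[0,0,0],[0,0,0],[0,0,0],[0,0,0],[0,0,0]], gripper=[-1,-1,-1,-1,-1,-1,-1])

```text
time: 8.6
tool_pos: [0.5255, 0.0101, 0.3532]
ee_rot: [3.141, 0.0, 1.81]
wrist_force: [-0.2, 0.3, -0.6]
width: 0.0058
finger_force: 30.0
```

```bash
python3 - <<'E'
from h import *
c="scene";im=robot.snapshot(c)[:,:,::-1].copy()
for f in("recognise","spot_point"): print([(np.round(d["centre"],3),round(d["score"],2)) for d in getattr(robot,f)("white_disc",c)][:2])
q=proj([[.53,.011,.12]],c)[0].astype(int)
cv2.imwrite("pics/lift.png",cv2.resize(im[q[1]-60:q[1]+80,q[0]-90:q[0]+90],None,fx=4,fy=4))
E
python3 go.py 0.518 -0.208 0.353 1.463
```

```text
[(array([0.515, 0.019, 0.143]), 0.93)]
[(array([0.528, 0.01 , 0.144]), 0.66)]
t 8.75 pos [0.5252 0.0101 0.351 ] rot [-3.138e+00 -1.000e-03  1.810e+00] w 0.0058 F [ 0.6 -0.1 -0.8]
turn units [-0.04 -0.    3.47] shift in turned frame [-5.44  0.41 -0.05] in present frame [-5.26 -1.47 -0.05]
```

View pics/lift.png

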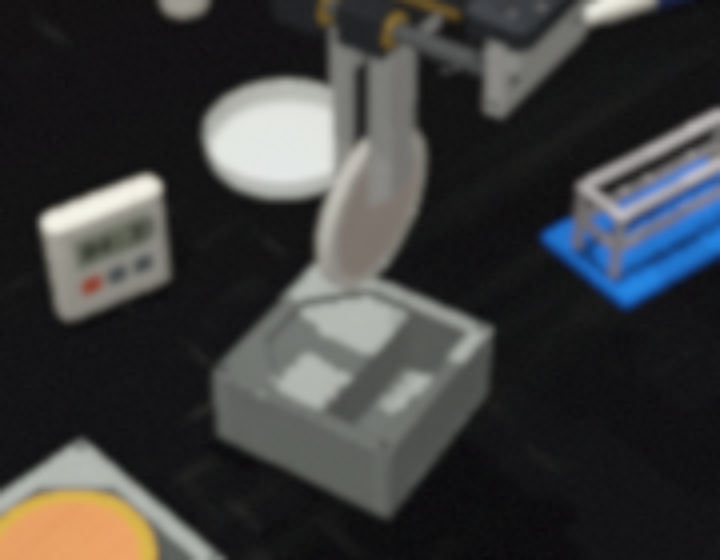

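The disc hangs upright from the fingers and has cleared the holder. Next I'll turn it and carry it over to the stand.

Call:
play_rows(translation=[[0,0,0],[0,0,0],[0,0,0],[0,0,0],[-0.5,0.05,0],[-0.8,0.06,0],[-0.8,0.06,0],[-0.8,0.06,0]], twist=[[0,0,0.8],[0,0,1],[0,0,1],[0,0,0.67],[0,0,0],[0,0,0],[0,0,0],[0,0,0]], gripper=[-1,-1,-1,-1,-1,-1,-1,-1])

```text
time: 9.55
tool_pos: [0.5219, -0.1071, 0.3512]
ee_rot: [-3.139, -0.001, 1.463]
wrist_force: [-0.0, -1.2, -0.7]
width: 0.0058
finger_force: 30.0
```

Call:
play_rows(translation=[[-0.8,0.06,0],[-0.8,0.06,0],[-0.6,0.06,0],[-0.34,0,0],[0,0,0],[0,0,0]], twist=[[0,0,0],[0,0,0],[0,0,0],[0,0,0],[0,0,0],[0,0,0]], gripper=[-1,-1,-1,-1,-1,-1])

```text
time: 10.15
tool_pos: [0.5184, -0.2074, 0.3523]
ee_rot: [-3.14, -0.001, 1.463]
wrist_force: [-0.5, 0.9, -0.7]
width: 0.0055
finger_force: 30.0
```

```bash
python3 - <<'E'
from h import *
for c in("scene","top"):
    im=robot.snapshot(c)[:,:,::-1].copy()
    for f in("recognise","spot_point"): print([(np.round(d["centre"],3),round(d["score"],2)) for d in getattr(robot,f)("white_disc",c)][:2])
    if c=="scene":
        q=proj([[.518,-.208,.07]],c)[0].astype(int)
        cv2.imwrite("pics/over.png",cv2.resize(im[q[1]-60:q[1]+60,q[0]-90:q[0]+80],None,fx=4,fy=4))
E
python3 go.py 0.518 -0.208 0.26 1.463
```

```text
[(array([ 0.515, -0.2  ,  0.142]), 0.92)]
[]
[]
[]
t 10.45 pos [ 0.5185 -0.2071  0.3532] rot [3.141 0.    1.464] w 0.0058 F [-0.4 -0.1 -0. ]
turn units [0.   0.   0.01] shift in turned frame [-0.02 -0.01  2.33] in present frame [-0.02 -0.01  2.33]
```

View pics/over.png

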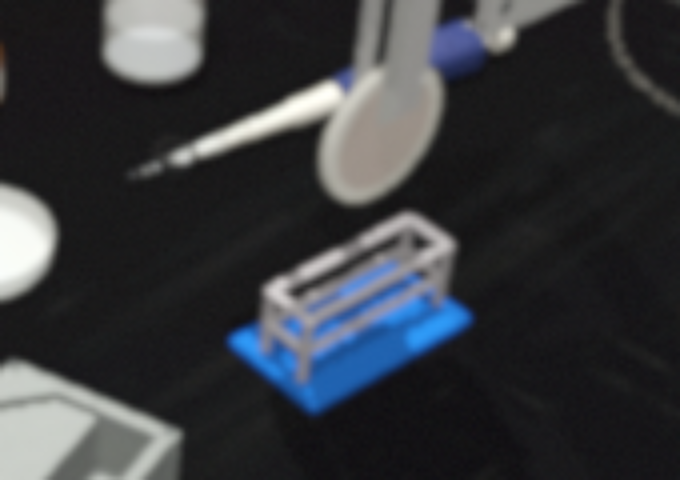

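Disc spans about x 318–443 and y 63–207 in the crop, above the slot. I'll check how far it is offset along the slot.

Run:
```python
from h import *
t=np.linspace(0,2*np.pi,90);q=proj([[.518,-.208,.07]],"scene")[0].astype(int)-[90,60]
u=np.array([.108,.994,0])
for dy in(-.006,0,.006,.012):
  for zc in(.137,.144,.151):
    c=np.array([.5185,-.2071,zc])+u*dy
    e=np.vstack([c+k*np.array([.994,-.108,0])+.04*(np.outer(np.cos(t),u)+np.outer(np.sin(t),[0,0,1])) for k in(-.003,.003)])
    p=(proj(e,"scene")-q)*4;print(dy,zc,p.min(0).round(),p.max(0).round())
```

```text
-0.006 0.137 [325.  64.] [446. 207.]
-0.006 0.144 [326.  52.] [448. 197.]
-0.006 0.151 [328.  41.] [450. 186.]
0 0.137 [316.  68.] [438. 212.]
0 0.144 [318.  56.] [440. 201.]
0 0.151 [319.  44.] [442. 190.]
0.006 0.137 [308.  72.] [429. 216.]
0.006 0.144 [309.  60.] [431. 205.]
0.006 0.151 [310.  48.] [433. 194.]
0.012 0.137 [299.  76.] [421. 220.]
0.012 0.144 [300.  64.] [423. 209.]
0.012 0.151 [301.  52.] [425. 198.]
```

Along-slot offset is about 2 mm, and the disc's bottom is at about z = 0.10. It will fit, so I'll lower it.

Call:
play_rows(translation=[[0,0,0.4],[0,0,0.6],[0,0,0.4],[0,0,0.3],[0,0,0.25],[0,0,0.15],[0,0,0],[0,0,0]], twist=[[0,0,0],[0,0,0],[0,0,0],[0,0,0],[0,0,0],[0,0,0],[0,0,0],[0,0,0]], gripper=[-1,-1,-1,-1,-1,-1,-1,-1])

```text
time: 11.25
tool_pos: [0.5186, -0.2081, 0.2697]
ee_rot: [3.14, 0.001, 1.463]
wrist_force: [-0.6, 0.3, -1.2]
width: 0.0057
finger_force: 30.0
```

Call:
play_rows(translation=[[0,0,0.07],[0,0,0.05],[0,0,0]], twist=[[0,0,0],[0,0,0],[0,0,0]], gripper=[-1,-1,-1])

```text
time: 11.55
tool_pos: [0.5184, -0.208, 0.2642]
ee_rot: [-3.141, -0.0, 1.463]
wrist_force: [0.3, -0.7, -0.8]
width: 0.006
finger_force: 30.0
```

Call:
play_rows(translation=[[0,0,0.05],[0,0,0]], twist=[[0,0,0],[0,0,0]], gripper=[-1,-1])

```text
time: 11.75
tool_pos: [0.5183, -0.208, 0.262]
ee_rot: [-3.141, -0.0, 1.463]
wrist_force: [0.4, 1.2, -0.6]
width: 0.006
finger_force: 30.0
```

Call:
play_rows(translation=[[0,0,0.05],[0,0,0]], twist=[[0,0,0],[0,0,0]], gripper=[-1,-1])

```text
time: 11.95
tool_pos: [0.5184, -0.208, 0.2599]
ee_rot: [-3.141, -0.0, 1.463]
wrist_force: [0.1, -0.5, -1.4]
width: 0.0055
finger_force: 30.0
```

Run:
```python
from h import *
c="scene";im=robot.snapshot(c)[:,:,::-1].copy()
print([(np.round(d["centre"],3),round(d["score"],2)) for d in robot.recognise("white_disc",c)][:2],robot.get_obs()["wrist_force"])
q=proj([[.518,-.208,.05]],c)[0].astype(int)
cv2.imwrite("pics/in.png",cv2.resize(im[q[1]-60:q[1]+60,q[0]-80:q[0]+80],None,fx=4,fy=4))
```

```text
[(array([ 0.514, -0.196,  0.056]), 0.71)] [ 1.05949307 -0.18006432 -1.18712709]
```

View pics/in.png

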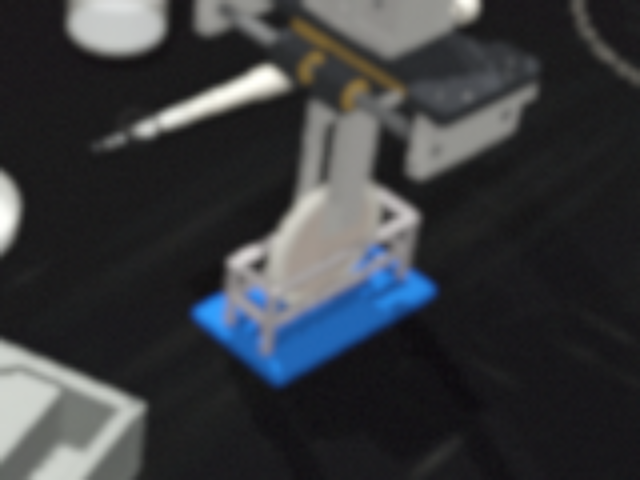

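The disc is inside the slot between the rails. I'll go down another few millimetres until it touches the floor.

Call:
play_rows(translation=[[0,0,0.04],[0,0,0],[0,0,0.04],[0,0,0]], twist=[[0,0,0],[0,0,0],[0,0,0],[0,0,0]], gripper=[-1,-1,-1,-1])

```text
time: 12.45
tool_pos: [0.5185, -0.208, 0.2571]
ee_rot: [3.141, 0.0, 1.463]
wrist_force: [0.1, -0.8, -0.6]
width: 0.0057
finger_force: 30.0
```

It is now within about 1 mm of the floor, so I'll release and rise.

Call:
play_rows(translation=[[0,0,0],[0,0,0],[0,0,0],[0,0,0],[0,0,0],[0,0,0],[0,0,0],[0,0,0]], twist=[[0,0,0],[0,0,0],[0,0,0],[0,0,0],[0,0,0],[0,0,0],[0,0,0],[0,0,0]], gripper=[-0.6,-0.4,-0.2,0,0.2,0.2,0.2,0.2])

```text
time: 13.25
tool_pos: [0.5184, -0.208, 0.2571]
ee_rot: [3.142, 0.0, 1.463]
wrist_force: [-0.4, -0.5, 0.4]
width: 0.0561
finger_force: 0.0
```

Call:
play_rows(translation=[[0,0,-0.2],[0,0,-0.4],[0,0,-0.7],[0,0,-0.8],[0,0,-0.8],[0,0,-0.6],[0,0,0],[0,0,0]], twist=[[0,0,0],[0,0,0],[0,0,0],[0,0,0],[0,0,0],[0,0,0],[0,0,0],[0,0,0]], gripper=[0.2,0.2,0.2,0.2,0.2,0.2,0.2,0.2])

```text
time: 14.05
tool_pos: [0.5184, -0.208, 0.3972]
ee_rot: [3.141, 0.0, 1.463]
wrist_force: [-0.6, 0.3, -0.7]
width: 0.0563
finger_force: 0.0
```

Run:
```python
from h import *
c="scene";im=robot.snapshot(c)[:,:,::-1].copy()
for n in("white_disc","bronze_disc"):print([(np.round(d["centre"],3),round(d["score"],2)) for d in robot.spot_point(n,c)][:2])
q=proj([[.518,-.208,.05]],c)[0].astype(int)
cv2.imwrite("pics/end.png",cv2.resize(im[q[1]-70:q[1]+70,q[0]-90:q[0]+90],None,fx=4,fy=4))
```

```text
[(array([ 0.518, -0.211,  0.05 ]), 0.96)]
[(array([0.53 , 0.192, 0.041]), 0.66)]
```

View pics/end.png

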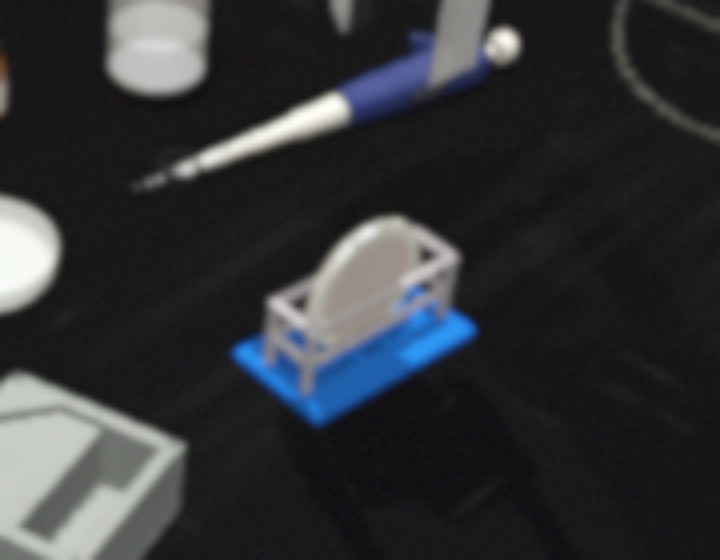

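The disc stands in the slot at about (365,275) in the crop, free of the gripper, and the detector still finds the bronze disc in its holder. I'll hand the job in.

```bash
python3 -c "
from bench import robot
print(robot.close_job())"
```

```text
the job is handed in; nothing more can be done
None
```

The white disc was tipped into its well, gripped by the raised edge and left standing upright in the drying stand, with the bronze disc untouched; I handed the job in after about 14 s of robot time.

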